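# Find the hatch that rocks and push it open

### The arm

A 6-joint arm with a two-finger parallel gripper is mounted at the origin on a cart in front of the work surface, level with it; the furniture and walls round the work are solid. World frame = base frame: x ahead of the robot, y to its left, z up, the work surface at z = 0. Lengths are in m, angles in degrees, forces in N, time in s.
With the tool pointing down it reaches from about 0.3 to 0.75 m from the base axis. Payload 8.5 kg.
Tool frame: the origin (TCP) lies at the very end of the fingers, on their centre line; the grasp point (between the pads) lies 19 mm behind it; x points along the fingers, y is the direction in which the jaws open and shut, and the axes are right-handed (so a half turn about x gives the same grasp; the last joint's range is limited). The gripper opens to 85 mm and grips with 20 to 120 N. Pads are 22 mm wide; open, the fingers measure 114 mm over their backs; the gripper's body (76 mm by 85 mm) begins 54 mm behind the grasp point. The pads swing forward as they close: fully open they stand 13 mm farther back than shut.
Start: joints at [-77.481, 21.807, 74.336, -0, 83.858, -12.336], TCP at [0.231, -0.499, 0.231] pointing down, gripper open.
Joint ranges: [-178.18, 178.18], [-50.72, 133.34], [12.68, 142.11], [-81.47, 261.47], [9.98, 163.14], [-165.26, 165.26]. Speed limits (degrees/s): [136.94, 136.94, 180, 180, 180, 180].

### API

Orientations are given as a 3x3 rotation matrix whose columns are the frame's x, y, z axes.
In Python, from rig import sensors, cams, env gives the robot as it stands.
- The arm moves only by the shell command python3 -m crank 'ROWS' [FORCE]. ROWS is a JSON object of lists of equal length, an entry for each row: "hand": the closure in counts, from 0 (fully open) to 255 (shut); "translation": the shift along the tool's x, y, z in m, a list of three; "dr": the turn, a rotation vector about the tool's x, y, z in rad, a list of three. A call has 1 to 5 rows; each row is the pose to reach, as a shift and turn from the pose commanded when the call began, along the tool's axes at that moment; what a row does not reach only later rows make up. A row lasts 1/10 s, in which the tool goes at most 50 mm and 8.59 degrees, less where a joint would pass 70% of its speed; a pose out of reach is approached as far as the arm can. A call with a gripper value outside its range is refused whole. The fingers move at their own pace and stop on an object; FORCE is the grip in N (left out, the last holds). Time passes only in rows, so rows that repeat a pose let the fingers close. It gives the time, the measured TCP pose, the force and the opening at its end, in the units of the state.
- sensors.observe(): the state, without advancing time (a new reading comes with each control period).
- cams.get_image(name): name is "side" or "top" or "wrist"; returns (picture, depth): 400x640x3 uint8, blue, green, red; 400x640 float32, m along the optical axis (not along the pixel's ray), 0 where there is no reading.
- cams.calibration(name): a dict with "vertical_fov" (degrees; the focal length in pixels is half the picture's height over the tangent of half this angle, whatever the lens; pixels are square), "cx", "cy" (the principal point, pixels), "distortion" ([k1, k2, p1, p2, k3] as OpenCV has them; the pictures are not rectified), "extrinsics" (4x4, takes a point from camera to world coordinates). Camera axes: x right, y down, z forward; pixel columns grow to the right and rows downward; lengths in m; the calibration is good to about 2 mm. A picture is of the moment at which its call begins: read the wrist's pose just before it. calibration takes no time and is no camera call; for the wrist camera it gives the pose at the moment of the call.
- env.close_job(): hands the job in, once; it reports no verdict.
The state is a dict: "time_s": time; "q": joint angles; "qvel": joint speeds; "joint_efforts": joint torques, N m; "position": TCP position; "tool_rot": TCP orientation; "ft_force": force on the tool from outside, world axes, zero at the start; "wrist_torque": the same for the moment, N m; "grip_width": finger opening in m.
Only numpy, scipy, OpenCV 4.12 (cv2) and the standard library are available. Lean on these libraries where they do the work, as an engineer would, in place of code of your own. Each camera call takes 0.05 s, during which the arm holds its last target. There are 200 camera calls.

### The job

Three of the four identical hatches in the top of the grey housing are held up from inside; one has lost its support and rocks when its near half is pressed. Find it by pressing on the hatches with the fingertips, without forcing those that are held, then push its near edge down until the hatch stands well open (tipped about 45 degrees) and take the hand away. Lift nothing, and leave the nut, bearing and vial where they are.

Things in the scene. Friction and masses are not known exactly. Their poses are not given: they have to be found in the camera images.
- housing: Fixed grey metal equipment housing on the bench, 164 mm deep (its x), 356 mm long (its y), 95 mm high (z). Origin: centre of its underside; own +x points away from the robot to its plain rear deck, +y to its left end. In its top, in a row along y at 85 mm pitch, lie four identical flush steel hatches. Fixed in place and does not move.
- hatch1_press (a point): Press point on the upper face of the leftmost hatch (moves with the hatch). Each hatch is a plate 105 mm (housing x) by 73 mm (y), 5 mm thick, its top flush with the housing's at 95 mm. The point lies on its middle line, 45 mm on the robot's side of its pivot line, 30 mm from its near edge. Bars between hatches: 8 mm.
- hatch1 (a joint): Tilt (rad) of the leftmost hatch: 0 = flush (at the start), grows as its near edge goes down and its rear edge up; stop at 1.05. Pivot line along housing y, 30 mm from the rear edge, 75 mm from the near edge. A held hatch gives under 0.04 rad; the unsupported one tips with about 3 N at its press point, has no spring and stays where pushed; the hollow under it is 80 mm deep.
- hatch2_press (a point): Press point on the upper face of the second from the left hatch (moves with the hatch). Each hatch is a plate 105 mm (housing x) by 73 mm (y), 5 mm thick, its top flush with the housing's at 95 mm. The point lies on its middle line, 45 mm on the robot's side of its pivot line, 30 mm from its near edge. Bars between hatches: 8 mm.
- hatch2 (a joint): Tilt (rad) of the second from the left hatch: 0 = flush (at the start), grows as its near edge goes down and its rear edge up; stop at 1.05. Pivot line along housing y, 30 mm from the rear edge, 75 mm from the near edge. A held hatch gives under 0.04 rad; the unsupported one tips with about 3 N at its press point, has no spring and stays where pushed; the hollow under it is 80 mm deep.
- hatch3_press (a point): Press point on the upper face of the third from the left hatch (moves with the hatch). Each hatch is a plate 105 mm (housing x) by 73 mm (y), 5 mm thick, its top flush with the housing's at 95 mm. The point lies on its middle line, 45 mm on the robot's side of its pivot line, 30 mm from its near edge. Bars between hatches: 8 mm.
- hatch3 (a joint): Tilt (rad) of the third from the left hatch: 0 = flush (at the start), grows as its near edge goes down and its rear edge up; stop at 1.05. Pivot line along housing y, 30 mm from the rear edge, 75 mm from the near edge. A held hatch gives under 0.04 rad; the unsupported one tips with about 3 N at its press point, has no spring and stays where pushed; the hollow under it is 80 mm deep.
- hatch4_press (a point): Press point on the upper face of the rightmost hatch (moves with the hatch). Each hatch is a plate 105 mm (housing x) by 73 mm (y), 5 mm thick, its top flush with the housing's at 95 mm. The point lies on its middle line, 45 mm on the robot's side of its pivot line, 30 mm from its near edge. Bars between hatches: 8 mm.
- hatch4 (a joint): Tilt (rad) of the rightmost hatch: 0 = flush (at the start), grows as its near edge goes down and its rear edge up; stop at 1.05. Pivot line along housing y, 30 mm from the rear edge, 75 mm from the near edge. A held hatch gives under 0.04 rad; the unsupported one tips with about 3 N at its press point, has no spring and stays where pushed; the hollow under it is 80 mm deep.
- nut: Bystander: loose steel hexagon nut, 24x27x13 mm, on the rear deck of the housing behind the hatches; origin at the centre of its underside.
- bearing: Bystander: loose ball bearing, 52 mm across, 15 mm high, lying flat on the bench on the robot's side of the housing; origin at the centre of its underside.
- sample_vial: Bystander: loose white vial with a blue cap, 27 mm across, 52 mm high, standing on the bench on the robot's side of the housing; origin at the centre of its underside.

How it is judged:
By the outcome, as a careful person would: the job done as asked, in the order asked, and still so for the second after the job is handed in, with the robot touching nothing.
It also fails if it takes over 54 s, if anything falls off the work surface, if the arm or the gripper's body presses on something with over 40 N, if the wrist force passes 120 N, or if a joint passes its speed limit or range.

## Working session

There is one attempt and no reset: what is moved stays moved. The work goes in short steps, Python scripts to look and compute and a shell command to move; the robot and the scene stay as the last step left them, time stands still between calls to the robot, and variables do not carry over. Pictures are saved under pics/ and viewed, about 8 in all and at most 12, crops included, and the job is handed in when it is done.

```bash
mkdir -p pics
cat > h.py <<'E'
import numpy as np, cv2
from rig import sensors, cams, env
def snap(n,tag):
    im,d=cams.get_image(n); cv2.imwrite(f'pics/{tag}.png',im); np.save(f'pics/{tag}.npy',d); return im,d
def ray(n,pts,z=None,depth=None):
    c=cams.calibration(n); f=200/np.tan(np.radians(c['vertical_fov']/2))
    K=np.array([[f,0,c['cx']],[0,f,c['cy']],[0,0,1]]); T=np.array(c['extrinsics'])
    u=cv2.undistortPoints(np.array(pts,float).reshape(-1,1,2),K,np.array(c['distortion'],float)).reshape(-1,2)
    r=np.c_[u,np.ones(len(u))]
    if depth is not None: return (r*np.array(depth)[:,None])@T[:3,:3].T+T[:3,3]
    w=r@T[:3,:3].T; o=T[:3,3]; return o+w*((z-o[2])/w[:,2])[:,None]
E
python3 - <<'E'
from h import *
for n in('top','side'):
    snap(n,n+'0'); c=cams.calibration(n); print(n,np.round(c['extrinsics'],3).tolist(),c['vertical_fov'])
s=sensors.observe(); print(s['time_s'],s['position'],s['tool_rot'],s['ft_force'],s['grip_width'])
E
```

```text
top [[-0.018, -0.995, 0.099, 0.371], [-0.999, 0.016, -0.028, -0.208], [0.026, -0.099, -0.995, 0.954], [0.0, 0.0, 0.0, 1.0]] 50.0803350312373
side [[0.884, -0.205, 0.419, 0.117], [-0.467, -0.364, 0.806, -0.896], [-0.013, -0.908, -0.418, 0.445], [0.0, 0.0, 0.0, 1.0]] 48.696163179638575
0.1 [ 0.23112201 -0.49880005  0.2308144 ] [[-2.66320961e-04  4.20325528e-01 -9.07373341e-01]
 [ 1.19591490e-03 -9.07372590e-01 -4.20325531e-01]
 [-9.99999249e-01 -1.19708280e-03 -2.61021223e-04]] [ 0.25007699  0.21688325 -0.14094701] 0.08550202401838464
```

View pics/top0.png

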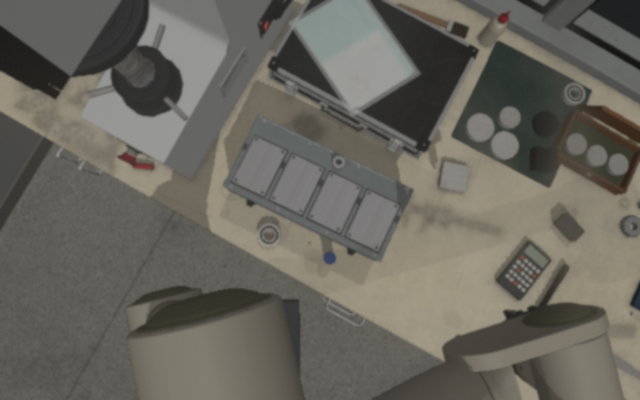

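View pics/side0.png

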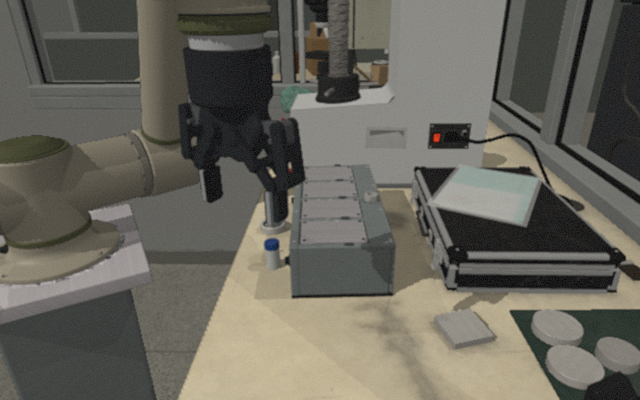

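The top view shows the housing tilted in the picture. The hatches are near (259,166), (297,184), (335,203) and (373,220), the nut at (338,160), the bearing at (269,234) and the vial cap at (330,258). The side view agrees, and the hand is above the near side. Next I'll measure the top plate and the hatches.

Run:
```python
from h import *
im=cv2.imread('pics/top0.png'); d=np.load('pics/top0.npy')
v,u=np.mgrid[90:300,200:440]; P=ray('top',np.c_[u.ravel(),v.ravel()],depth=d[90:300,200:440].ravel()).reshape(210,240,3)
m=((abs(P[...,2]-.095)<.012)&(d[90:300,200:440]>0)).astype(np.uint8)
m=cv2.morphologyEx(m,cv2.MORPH_OPEN,np.ones((5,5)))
cs,_=cv2.findContours(m,cv2.RETR_EXTERNAL,cv2.CHAIN_APPROX_NONE); c=max(cs,key=cv2.contourArea)
pc=c.reshape(-1,2)+[200,90]; W=ray('top',pc,z=.095)
r=cv2.minAreaRect((W[:,:2]*1000).astype(np.float32)); print('housing',r, 'z',np.median(P[...,2][m>0]))
# hatches by colour: greyish-warm vs bluish housing
hs=im[90:300,200:440].astype(int); dif=hs[...,2]-hs[...,0]
fill=cv2.drawContours(np.zeros_like(m),[c],-1,1,-1)
print(np.percentile(dif[fill>0],[5,25,50,75,95]))
hm=((dif>-12)&(fill>0)).astype(np.uint8); hm=cv2.morphologyEx(hm,cv2.MORPH_OPEN,np.ones((3,3)))
cs,_=cv2.findContours(hm,cv2.RETR_EXTERNAL,cv2.CHAIN_APPROX_NONE)
for c in cs:
    if cv2.contourArea(c)>300:
        w=ray('top',c.reshape(-1,2)+[200,90],z=.095); print('hatch',cv2.minAreaRect((w[:,:2]*1000).astype(np.float32)))
print('bearing',ray('top',[[269,234]],z=.015),'vial',ray('top',[[330,258]],z=.052),'nut',ray('top',[[338,160]],z=.108))
```

```text
housing ((488.75335693359375, -234.93081665039062), (355.493408203125, 162.74400329589844), 63.2767219543457) z 0.09549974440783604
[-3. -1.  1.  2.  3.]
hatch ((488.75335693359375, -234.93081665039062), (355.493408203125, 162.74400329589844), 63.2767219543457)
bearing [[ 0.39818154 -0.12871305  0.015     ]] vial [[ 0.34467053 -0.25897359  0.052     ]] nut [[ 0.54160709 -0.27614147  0.108     ]]
```

```bash
cat >> h.py <<'E'
C=np.array([.48875,-.23493]); th=np.radians(63.277-90)
R2=np.array([[np.cos(th),-np.sin(th)],[np.sin(th),np.cos(th)]])
def toH(w): return (np.asarray(w)[...,:2]-C)@R2
def toW(h): return C+np.asarray(h)@R2.T
E
python3 - <<'E'
from h import *
im=cv2.imread('pics/top0.png')
# rectify top face at 1 px/mm from ray-cast corners
cor=np.array([[-.082,.178],[.082,.178],[.082,-.178],[-.082,-.178]]); w=toW(cor)
c=cams.calibration('top'); f=200/np.tan(np.radians(c['vertical_fov']/2)); T=np.linalg.inv(np.array(c['extrinsics']))
p,_=cv2.projectPoints(np.c_[w,np.full(4,.095)],cv2.Rodrigues(T[:3,:3])[0],T[:3,3],np.array([[f,0,c['cx']],[0,f,c['cy']],[0,0,1]]),np.array(c['distortion'],float))
H=cv2.getPerspectiveTransform(p.reshape(4,2).astype(np.float32),np.float32([[0,328],[0,0],[712,0],[712,328]])[[0,1,2,3]])
o=cv2.warpPerspective(im,H,(712,328)); cv2.imwrite('pics/rect.png',cv2.convertScaleAbs(o,alpha=1.6))
g=cv2.cvtColor(o,cv2.COLOR_BGR2GRAY)
print('cols (housing y)',g[120:260,::8].mean(0).astype(int)); print('rows',g[::8,100:600].mean(1).astype(int))
print(toH([[.398,-.129],[.345,-.259],[.542,-.276]]))
s=sensors.observe();t=np.array(s['tool_rot'])
for k in range(4):
    q=toW([-.02,.1275-.085*k]); print(k+1,q)
E
```

```text
cols (housing y) [102  91  93  91 106 120 121 120 121 121 122 122 121 119 120 120 121 123
 123 122 123 119  88  88  88  98 119 122 122 122 122 123 123 122 120 120
 121 122 123 124 123 124 122  98  85  90  90 116 123 122 122 123 122 124
 123 121 120 122 122 123 124 123 123 124 109  85  91  82 110 122 123 122
 123 122 123 123 122 120 121 121 122 124 123 122 123 116  88  90  95]
rows [ 99 104 100  98  98  99 100  99  98  96  89 106 112 115 116 116 115 114
 113 114 116 116 116 116 117 117 117 117 117 117 117 116 116 116 115 112
 108  83  93 101 100]
[[-0.12869143  0.05380748]
 [-0.11757246 -0.08614026]
 [ 0.06603068 -0.01273802]]
1 [ 0.52822007 -0.1120546 ]
2 [ 0.48999748 -0.18797583]
3 [ 0.45177488 -0.26389706]
4 [ 0.41355229 -0.33981829]
```

View pics/rect.png

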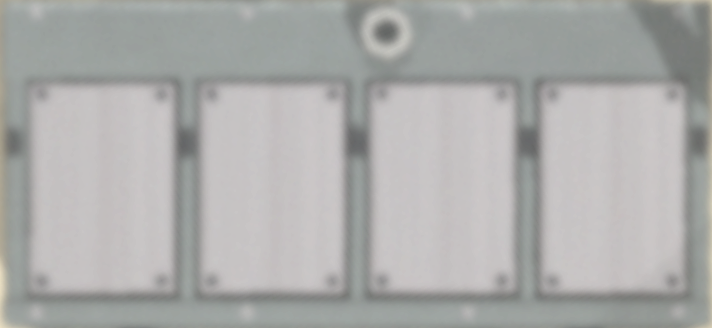

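The rectified view shows the hatches between rows 82 and 294, so x runs from +0.041 to −0.065. The pivot pegs are at row 142 (x≈0.011), which matches the given sizes. The press line is therefore at x≈−0.035, with hatch centres at y=±0.0425 and ±0.1275. Now I'll work out the shifts.

```bash
cat > goto.py <<'E'
from h import *
import sys
def show():
    s=sensors.observe(); p=np.array(s['position']); t=np.array(s['tool_rot'])
    print('t',s['time_s'],'H',np.round(toH(p),4),'z',round(p[2],4),'F',np.round(s['ft_force'],2),'w',round(s['grip_width'],4),'qv',np.abs(s['qvel']).max().round(2))
    yaw=np.degrees(np.arctan2(t[1,1],t[0,1])); print('yaw err to housing x',round(yaw-np.degrees(th),2))
    for k in range(4):
        q=np.r_[toW([-.035,.1275-.085*k]),.12]; print(k+1,np.round(t.T@(q-p),4))
if __name__=='__main__': show()
E
python3 goto.py
```

```text
t 0.1 H [-0.1115 -0.3515] z 0.2308 F [ 0.25  0.22 -0.14] w 0.0855 qv 0.13
yaw err to housing x -38.42
1 [ 0.1112 -0.2377 -0.4228]
2 [ 0.1111 -0.1848 -0.3562]
3 [ 0.111  -0.132  -0.2896]
4 [ 0.111  -0.0792 -0.223 ]
```

```bash
python3 -m crank '{"hand":[255,255,255,255,255],"translation":[[0.0,-0.016,-0.045],[0.02,-0.032,-0.09],[0.04,-0.048,-0.135],[0.06,-0.064,-0.18],[0.08,-0.079,-0.223]],"dr":[[-0.13,0,0],[-0.27,0,0],[-0.4,0,0],[-0.54,0,0],[-0.67,0,0]]}' 20; python3 -c "import goto;goto.show()"; python3 -m crank '{"hand":[255,255,255,255],"translation":[[0,0,0],[0,0,0],[0,0,0],[0,0,0]],"dr":[[0,0,0],[0,0,0],[0,0,0],[0,0,0]]}'; python3 goto.py
```

```text
time_s: 0.6
position: [0.3979, -0.3353, 0.1526]
tool_rot: [[0.0, 0.895, -0.445], [0.0, -0.445, -0.895], [-1.0, -0.0, -0.0]]
ft_force: [1.0, -0.9, 0.1]
grip_width: 0.0119
t 0.6 H [-0.036  -0.1305] z 0.1526 F [ 0.96 -0.89  0.08] w 0.0119 qv 51.15
yaw err to housing x 0.27
1 [ 0.0326  0.0022 -0.258 ]
2 [ 0.0326  0.0018 -0.173 ]
3 [ 0.0326  0.0014 -0.088 ]
4 [ 0.0326  0.001  -0.003 ]
time_s: 1.0
position: [0.3964, -0.338, 0.1538]
tool_rot: [[0.0, 0.892, -0.452], [-0.001, -0.452, -0.892], [-1.0, 0.001, 0.001]]
ft_force: [-0.0, -0.6, -0.8]
grip_width: -0.0001
t 1.0 H [-0.0362 -0.1336] z 0.1538 F [-0.   -0.63 -0.81] w -0.0001 qv 0.15
yaw err to housing x -0.16
1 [ 0.0337  0.0004 -0.2611]
2 [ 0.0337  0.0006 -0.1761]
3 [ 0.0338  0.0009 -0.0911]
4 [ 0.0338  0.0011 -0.0061]
```

```bash
python3 -m crank '{"hand":[255,255,255,255],"translation":[[0.025,0.001,-0.006],[0.045,0.001,-0.006],[0.049,0.001,-0.006],[0.049,0.001,-0.006]],"dr":[[0,0,0],[0,0,0],[0,0,0],[0,0,0]]}'; python3 goto.py;python3 -m crank '{"hand":[255,255,255],"translation":[[0.002,0,0],[0.004,0,0],[0.004,0,0]],"dr":[[0,0,0],[0,0,0],[0,0,0]]}'; python3 goto.py
```

```text
time_s: 1.4
position: [0.4001, -0.3326, 0.1045]
tool_rot: [[-0.0, 0.892, -0.451], [0.0, -0.451, -0.892], [-1.0, -0.0, -0.0]]
ft_force: [-0.1, -1.1, 0.6]
grip_width: -0.0002
t 1.4 H [-0.0352 -0.1271] z 0.1045 F [-0.07 -1.08  0.61] w -0.0002 qv 1.23
yaw err to housing x -0.12
1 [-0.0155 -0.0003 -0.2546]
2 [-1.550e-02 -1.000e-04 -1.696e-01]
3 [-0.0155  0.0001 -0.0846]
4 [-0.0155  0.0002  0.0004]
time_s: 1.7
position: [0.4006, -0.3322, 0.1007]
tool_rot: [[0.0, 0.893, -0.45], [-0.001, -0.45, -0.893], [-1.0, 0.001, 0.0]]
ft_force: [-0.6, 0.4, -0.4]
grip_width: 0.0001
t 1.7 H [-0.035  -0.1265] z 0.1007 F [-0.61  0.38 -0.44] w 0.0001 qv 0.24
yaw err to housing x -0.05
1 [-1.94e-02 -2.00e-04 -2.54e-01]
2 [-1.93e-02 -1.00e-04 -1.69e-01]
3 [-0.0193 -0.     -0.084 ]
4 [-0.0193  0.      0.001 ]
```

```bash
for i in 1; do python3 -m crank '{"hand":[255,255,255],"translation":[[0.002,0,0],[0.004,0,0],[0.004,0,0]],"dr":[[0,0,0],[0,0,0],[0,0,0]]}'|egrep 'pos|force'; python3 -m crank '{"hand":[255,255],"translation":[[0.001,0,0],[0.001,0,0]],"dr":[[0,0,0],[0,0,0]]}'|egrep 'pos|force'; done
```

```text
position: [0.4005, -0.3318, 0.0961]
ft_force: [-0.6, 0.8, 0.3]
position: [0.4006, -0.3319, 0.0953]
ft_force: [0.8, 0.2, -0.6]
```

```bash
python3 -m crank '{"hand":[255,255],"translation":[[0.001,0,0],[0.001,0,0]],"dr":[[0,0,0],[0,0,0]]}'|egrep 'pos|force'
```

```text
position: [0.4006, -0.332, 0.0944]
ft_force: [0.0, -0.2, 1.0]
```

```bash
python3 -m crank '{"hand":[255,255],"translation":[[0.001,0,0],[0.001,0,0]],"dr":[[0,0,0],[0,0,0]]}'|egrep 'pos|force'
```

```text
position: [0.4006, -0.332, 0.0933]
ft_force: [-0.4, -0.0, 1.5]
```

```bash
python3 -m crank '{"hand":[255,255],"translation":[[0.001,0,0],[0.001,0,0]],"dr":[[0,0,0],[0,0,0]]}'|egrep 'pos|force'
```

```text
position: [0.4006, -0.332, 0.0923]
ft_force: [-0.4, 0.9, 0.6]
```

```bash
python3 -m crank '{"hand":[255,255],"translation":[[0.001,0,0],[0.001,0,0]],"dr":[[0,0,0],[0,0,0]]}'|egrep 'pos|force'
```

```text
position: [0.4006, -0.332, 0.0913]
ft_force: [0.3, 1.4, 2.0]
```

```bash
python3 -m crank '{"hand":[255,255],"translation":[[0.001,0,0],[0.001,0,0]],"dr":[[0,0,0],[0,0,0]]}'|egrep 'pos|force'
```

```text
position: [0.4006, -0.332, 0.0903]
ft_force: [0.0, -0.4, 1.4]
```

```bash
python3 -m crank '{"hand":[255,255,255],"translation":[[0.001,0,0],[0.002,0,0],[0.002,0,0]],"dr":[[0,0,0],[0,0,0],[0,0,0]]}'|egrep 'pos|force'
python3 - <<'E'
from h import *
im,d=snap('side','side1'); cv2.imwrite('pics/side1c.png',cv2.resize(im[130:310,240:420],None,fx=3.2,fy=3.2,interpolation=cv2.INTER_CUBIC))
print(sensors.observe()['ft_force'])
E
```

```text
position: [0.4007, -0.332, 0.0883]
ft_force: [1.6, -0.0, 0.0]
[ 0.62781254 -0.01330764  0.38122228]
```

View pics/side1c.png

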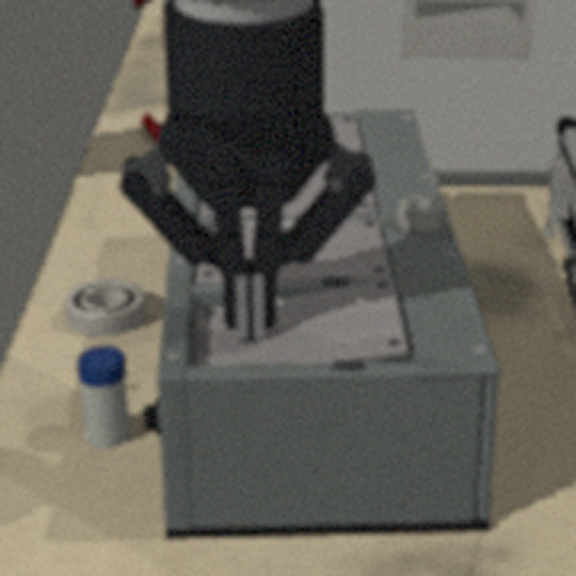

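The crop shows the fingers at (250,330) resting on the rightmost hatch. Its near edge has sunk, with the opening's inner wall visible at (197,345). The tip is 6.7 mm below flush with almost no force, so this hatch is the unsupported one. I'll keep pressing.

```bash
python3 -m crank '{"hand":[255,255,255,255,255],"translation":[[0.003,0,0],[0.006,0,0],[0.009,0,0],[0.012,0,0],[0.012,0,0]],"dr":[[0,0,0],[0,0,0],[0,0,0],[0,0,0],[0,0,0]]}'|egrep 'pos|force'
```

```text
position: [0.4003, -0.3317, 0.0757]
ft_force: [-0.0, 0.3, -0.0]
```

```bash
python3 -m crank '{"hand":[255,255,255,255,255],"translation":[[0.003,0,0],[0.006,0,0],[0.009,0,0],[0.012,0,0],[0.012,0,0]],"dr":[[0,0,0],[0,0,0],[0,0,0],[0,0,0],[0,0,0]]}'|egrep 'pos|force|time';python3 - <<'E'
from h import *
im,d=snap('side','side2'); cv2.imwrite('pics/side2c.png',cv2.resize(im[130:310,240:420],None,fx=3.2,fy=3.2,interpolation=cv2.INTER_CUBIC))
E
```

```text
time_s: 4.55
position: [0.4003, -0.3317, 0.0638]
ft_force: [-0.5, -0.3, -0.2]
```

View pics/side2c.png

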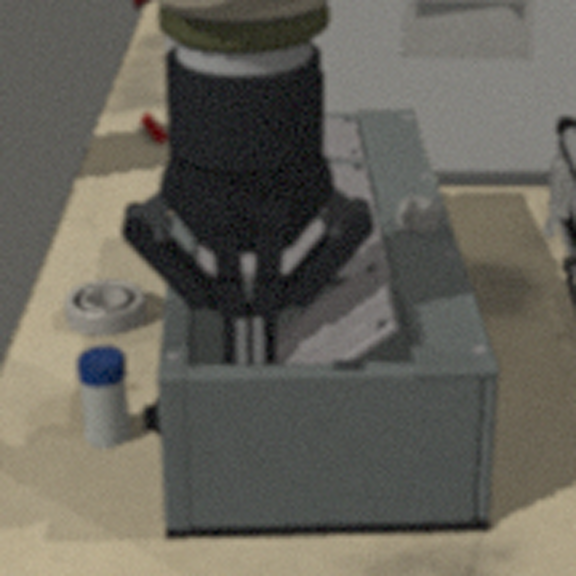

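The hatch is tilted about 40°, with its rear edge raised at (395,325). It needs about 5 mm more; then I'll withdraw.

```bash
python3 -m crank '{"hand":[255,255,255,255],"translation":[[0.003,0,0],[0.005,0,0],[0.005,0,0],[0.005,0,0]],"dr":[[0,0,0],[0,0,0],[0,0,0],[0,0,0]]}'|egrep 'pos|force|time'; python3 -m crank '{"hand":[255,255,255,255,255],"translation":[[-0.015,0,0],[-0.035,0,0],[-0.065,0,0],[-0.1,0,0],[-0.14,0,0]],"dr":[[0,0,0],[0,0,0],[0,0,0],[0,0,0],[0,0,0]]}'|egrep 'pos|force|time'
python3 -m crank '{"hand":[255,255,255,255,255],"translation":[[-0.02,0,0.045],[-0.02,0,0.09],[-0.02,0,0.13],[-0.02,0,0.17],[-0.02,0,0.17]],"dr":[[0,0,0],[0,0,0],[0,0,0],[0,0,0],[0,0,0]]}'|egrep 'pos|force|time'
python3 - <<'E'
from h import *
im,d=snap('side','side3'); a=cv2.resize(im[130:310,240:420],None,fx=2.2,fy=2.2,interpolation=cv2.INTER_CUBIC)
im2,d2=snap('top','top3'); b=cv2.resize(im2[90:290,210:430],(400,a.shape[0]),interpolation=cv2.INTER_CUBIC)
cv2.imwrite('pics/end.png',np.hstack([a,b]))
# hatch 4 profile along housing x from both depth maps
for n,D in(('top',d2),('side',d)):
    v,u=np.mgrid[0:400,0:640]; k=D.ravel()>0
    P=ray(n,np.c_[u.ravel(),v.ravel()][k],depth=D.ravel()[k]); h=toH(P)
    for yc in(-.1275,-.0425,.0425,.1275):
        m=(abs(h[:,1]-yc)<.025)&(h[:,0]>-.045)&(h[:,0]<.035)&(P[:,2]<.135)&(P[:,2]>.02)
        print(n,yc,[(round(x,3),round(float(np.median(P[m&(abs(h[:,0]-x)<.005),2])),4)) for x in np.arange(-.04,.036,.01) if (m&(abs(h[:,0]-x)<.005)).sum()>5])
E
```

```text
time_s: 5.0
position: [0.4005, -0.3318, 0.0592]
ft_force: [-0.1, -0.4, -0.4]
time_s: 5.5
position: [0.4002, -0.3314, 0.2001]
ft_force: [0.9, 0.1, 0.3]
time_s: 6.0
position: [0.3216, -0.4873, 0.2185]
ft_force: [0.6, 0.6, -1.2]
top -0.1275 [(np.float64(-0.04), 0.05), (np.float64(-0.03), 0.0583), (np.float64(-0.02), 0.0679), (np.float64(-0.01), 0.0772), (np.float64(0.0), 0.0859), (np.float64(0.01), 0.0954), (np.float64(0.02), 0.1043), (np.float64(0.03), 0.1126)]
top -0.0425 [(np.float64(-0.04), 0.0957), (np.float64(-0.03), 0.0955), (np.float64(-0.02), 0.0959), (np.float64(-0.01), 0.0955), (np.float64(0.0), 0.0956), (np.float64(0.01), 0.0958), (np.float64(0.02), 0.0959), (np.float64(0.03), 0.0955)]
top 0.0425 [(np.float64(-0.04), 0.0958), (np.float64(-0.03), 0.0958), (np.float64(-0.02), 0.0957), (np.float64(-0.01), 0.0957), (np.float64(0.0), 0.0957), (np.float64(0.01), 0.096), (np.float64(0.02), 0.0957), (np.float64(0.03), 0.0954)]
top 0.1275 [(np.float64(-0.04), 0.0953), (np.float64(-0.03), 0.0954), (np.float64(-0.02), 0.0953), (np.float64(-0.01), 0.0953), (np.float64(0.0), 0.0958), (np.float64(0.01), 0.0954), (np.float64(0.02), 0.0955), (np.float64(0.03), 0.0955)]
side -0.1275 [(np.float64(-0.03), 0.0599), (np.float64(-0.02), 0.0675), (np.float64(-0.01), 0.0757), (np.float64(0.0), 0.0845), (np.float64(0.01), 0.0937), (np.float64(0.02), 0.1028), (np.float64(0.03), 0.1119)]
side -0.0425 [(np.float64(-0.04), 0.095), (np.float64(-0.02), 0.0956), (np.float64(-0.01), 0.0954), (np.float64(0.0), 0.0957), (np.float64(0.01), 0.0956), (np.float64(0.02), 0.0955), (np.float64(0.03), 0.0955)]
side 0.0425 [(np.float64(-0.01), 0.0953), (np.float64(0.0), 0.0957), (np.float64(0.01), 0.0956), (np.float64(0.02), 0.0957), (np.float64(0.03), 0.0957)]
side 0.1275 [(np.float64(-0.04), 0.0956), (np.float64(-0.03), 0.0955), (np.float64(0.03), 0.0954)]
```

View pics/end.png

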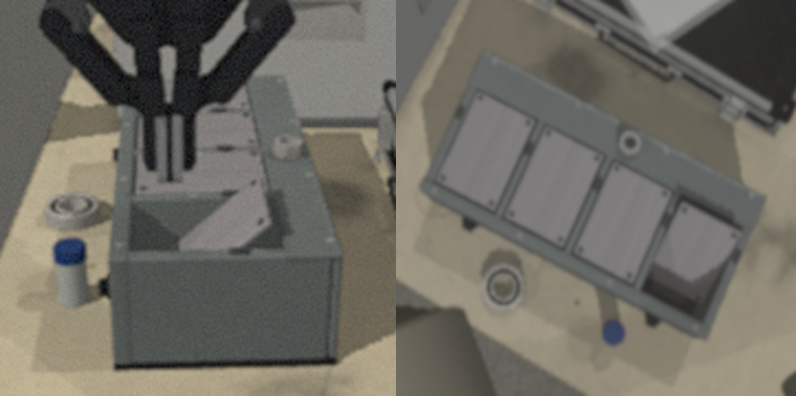

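The end views show the rightmost hatch tipped, with the other three flush and the nut, bearing and vial undisturbed. The depth slope gives 41.8°, so I'll push once more, about 6 mm deeper, to reach about 46°.

```bash
python3 -m crank '{"hand":[255,255,255,255,255],"translation":[[0,0,-0.045],[0,0,-0.09],[0,0,-0.13],[0,0,-0.17],[0,0,-0.17]],"dr":[[0,0,0],[0,0,0],[0,0,0],[0,0,0],[0,0,0]]}'|egrep 'pos'; python3 -m crank '{"hand":[255,255,255,255,255],"translation":[[0.04,0,0],[0.08,0,0],[0.11,0,0],[0.135,0,0],[0.15,0,0]],"dr":[[0,0,0],[0,0,0],[0,0,0],[0,0,0],[0,0,0]]}'|egrep 'pos|force|time'
python3 goto.py | head -2
```

```text
position: [0.4023, -0.3269, 0.2199]
time_s: 7.1
position: [0.4002, -0.3309, 0.0676]
ft_force: [0.1, 0.0, 1.0]
t 7.1 H [-0.036  -0.1255] z 0.0676 F [0.08 0.05 0.96] w 0.0 qv 20.57
yaw err to housing x 0.02
```

```bash
python3 -m crank '{"hand":[255,255,255,255,255],"translation":[[0.004,0,0],[0.008,0,0],[0.011,0,0],[0.015,0,0],[0.016,0,0]],"dr":[[0,0,0],[0,0,0],[0,0,0],[0,0,0],[0,0,0]]}'|egrep 'pos|force|time'; python3 -m crank '{"hand":[255,255,255,255,255],"translation":[[0,0,0],[-0.015,0,0],[-0.045,0,0],[-0.09,0,0],[-0.14,0,0]],"dr":[[0,0,0],[0,0,0],[0,0,0],[0,0,0],[0,0,0]]}'|egrep 'pos|force|time'
python3 -m crank '{"hand":[255,255,255,255,255],"translation":[[-0.03,0,0.045],[-0.03,0,0.09],[-0.03,0,0.13],[-0.03,0,0.17],[-0.03,0,0.17]],"dr":[[0,0,0],[0,0,0],[0,0,0],[0,0,0],[0,0,0]]}'|egrep 'pos|force|time'
python3 - <<'E'
from h import *
im2,D=snap('top','top4'); v,u=np.mgrid[0:400,0:640]; k=D.ravel()>0
P=ray('top',np.c_[u.ravel(),v.ravel()][k],depth=D.ravel()[k]); h=toH(P)
for yc in(-.1275,-.0425,.0425,.1275):
    m=(abs(h[:,1]-yc)<.02)&(h[:,0]>-.03)&(h[:,0]<.025)&(P[:,2]<.135)&(P[:,2]>.02)
    print(yc,np.degrees(np.arctan(np.polyfit(h[m,0],P[m,2],1)[0])))
# bystanders: image difference outside arm, near nut/bearing/vial
a=cv2.imread('pics/top0.png').astype(int)
for n,(x,y) in dict(nut=(338,160),bearing=(269,234),vial=(330,258)).items(): print(n,abs(a[y-14:y+14,x-14:x+14]-im2[y-14:y+14,x-14:x+14].astype(int)).mean().round(1))
E
```

```text
time_s: 7.6
position: [0.4007, -0.3321, 0.0536]
ft_force: [-0.2, 0.7, 2.0]
time_s: 8.1
position: [0.4001, -0.3314, 0.1944]
ft_force: [0.8, -0.7, -0.2]
time_s: 8.6
position: [0.3216, -0.4872, 0.2227]
ft_force: [-0.2, 0.0, -0.4]
-0.1275 46.61485489856358
-0.0425 0.17359335817549887
0.0425 0.010318420324642889
0.1275 -0.35376948525492485
nut 1.9
bearing 2.2
vial 1.9
```

```bash
python3 -c "
from rig import env; print(env.close_job())"
```

```text
the job is handed in; nothing more can be done
None
```

The unsupported hatch is the rightmost one (hatch 4). It now stands open at about 46.6°, the hand is clear of it, and the job is handed in at about 8.7 s.

- **Finding it:** I pressed the rightmost hatch first, with closed fingertips. It gave way with about 2 N at most, well beyond the 2 mm or so a held hatch allows. I did not press the other three, because only one hatch is loose.
- **Opening it:** The first push left it at about 41.8°, so I pushed a second time. The depth image after the hand was clear gave 46.6°.
- **Last checks:** The other three hatches measured flush, within 0.4°. In the top view, the areas around the nut, bearing and vial look the same as at the start. The wrist force read at most about 2 N, with about 1 N of noise. No check failed or disagreed.

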